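Slide the tall candlestick to the height gauge

TASK

Push the tall brass candlestick low on its foot so that it slides upright along the counter into the height gauge, until its foot is up against the gauge's back stop and about midway between the two side cheeks. Push gently with the fingers only: do not pinch it, lift it or let it tip. Leave the other pieces on the counter where they are, then move the hand clear.

Things in the scene. Friction and masses are not known exactly. Their poses are not given: they have to be found in the camera images.
- candlestick: Tall brass candlestick, upright and loose, 212 mm high, about 0.4 kg (+-35%), slides at 2 to 8 N. Origin: centre of its underside, z up. Round foot: vertical side of 34 mm radius from 0 to 28 mm height, then 26 mm radius tapering to a 9 mm radius stem at 48 mm. Drip pan of 20 mm radius at 180 mm. An upright gripper at the foot may hit the stem: lean it back.
- gauge: Fixed dark steel height gauge, a low three-sided bay without floor: the candlestick slides in on the bare counter. Origin: on the counter where the candlestick's origin is when its foot touches the back stop midway between the cheeks. +x is the way in, towards the stop; the open mouth faces -x (roughly the robot); z up.
- gauge_stop (a point): Foot of the back stop's flat face, midway between the cheeks, at x = +34 mm of the gauge, on the counter; axes as the gauge's. Stop: 26 mm high, 14 mm thick. Side cheeks: 26 mm high, 12 mm thick, inner faces at y = +65 and -65 mm, reaching 50 mm from the stop towards the mouth.
- gauge_arm (a point): Free end of the gauge's measuring arm (underside), 268 mm above the counter, 4 mm on the mouth side of the gauge's origin; 12 mm wide, it passes over the candlestick and runs back to a post 330 mm high and 16 mm wide behind the stop. Fixed.
- chamberstick: Bystander: squat brass chamberstick, a 100 mm saucer with a ring handle at +y and a socket, 45 mm high. Origin: centre of its underside.
- baby_cup: Bystander: silver baby cup, 66 mm across, 65 mm high, with a handle at +y. Origin: centre of its underside.
- tin_car: Bystander: red tin wind-up car, 100 mm long in x, 56 mm wide, 52 mm high, with a key at +y. Origin: under its centre.
- opera_glasses: Bystander: brass opera glasses standing on their two wide lenses, 46 x 102 mm, 66 mm high. Origin: under the centre.
- tie_bar: Bystander: gold tie bar lying flat, 55 x 7 mm, 7 mm high. Origin: under its centre.
- cigar_holder: Bystander: amber cigar holder lying along its x axis, 85 mm long, 19 mm thick. Origin: under its middle.
Things that resemble listed ones, but are neither listed nor needed, are in the scene too. What is shaped like the candlestick but purple is not meant.

How it is judged:
At the end, for the whole second after the job is handed in: The candlestick stands upright (within 3 degrees) and still on the counter, its foot within 8 mm of the back stop and its centre within 20 mm of the middle between the cheeks (x of candlestick in the frame of gauge between -0.008 and 0.004 m and y of candlestick in the frame of gauge between -0.02 and 0.02 m and angle between candlestick's own z axis and vertical below 0.05 rad and height (world z) of candlestick below 0.004 m and linear speed of candlestick below 0.01 m/s); the robot touches nothing.
It fails at once if the candlestick tips by more than 11 degrees (angle between candlestick's own z axis and vertical above 0.2 rad).
It fails at once if the candlestick is lifted off the counter by more than 12 mm (height (world z) of candlestick above 0.012 m).
It fails at once if the candlestick is pinched or rammed: the fingers press on it with more than 30 N (contact force between candlestick and the fingers above 30 N).
It fails at once if another piece on the counter is shifted by more than 25 mm (distance of any of chamberstick, baby_cup, tin_car, opera_glasses, tie_bar, cigar_holder from where it was at the start of the episode above 0.025 m).
It also fails if it takes over 48 s, if anything falls off the work surface, if the arm or the gripper's body presses on something with over 40 N, if the wrist force passes 120 N, or if a joint passes its speed limit or range.

ROBOT

A 7-joint arm with a two-finger parallel gripper is mounted at the origin on the work surface. World frame = base frame: x ahead of the robot, y to its left, z up, the work surface at z = 0. Lengths are in m, angles in rad, forces in N, time in s.
With the tool pointing down it reaches from about 0.4 to 0.9 m from the base axis. Payload 5.6 kg.
Tool frame: the origin (TCP) lies midway between the tips of the shut fingers; the grasp point (between the pads) lies 19 mm behind it; z points along the fingers, y is the line along which they close (so a half turn about z gives the same grasp; the last joint's range is limited). The gripper opens to 92 mm and grips with 3 to 60 N. Pads are 20 mm wide; open, the fingers measure 128 mm over their backs; the gripper's body (75 mm by 189 mm) begins 69 mm behind the grasp point.
Start: joints at [-1.364, 0.468, -0.012, 1.603, 0.006, 1.071, -0.056], TCP at [0.161, 0.63, 0.215] pointing down, gripper open.
Joint ranges: [-2.53, 2.53], [-0.31, 2.02], [-1.57, 1.55], [0.28, 2.44], [-1.29, 4.43], [0.15, 1.84], [-2.92, 2.92]. Speed limits (rad/s): [2.57, 2.57, 3.14, 3.14, 3.14, 3.14, 3.14].

INTERFACE

Orientations are given as a 3x3 rotation matrix whose columns are the frame's x, y, z axes.
In Python, from station import env, effector, solver, viewer, workorder, search_frame, tip_of gives the robot as it stands. Calls block until the motion is done:
- env.reach(position, orientation): joint-space move of the TCP to a pose.
- env.movel(position, frame=None, rate=0.15): straight line of the TCP; frame=None keeps the orientation; rate is the mean speed in m/s.
- env.goto_joints(angles): joint-space move.
- effector.release() and effector.grasp(squeeze=None): open the fingers fully, or close them until they stop; squeeze is the grip in N (None keeps the last).
- env.pause(seconds).
- solver.inverse_kinematics(position, orientation): joint angles nearest the present ones, or None.
- env.sense(): the state.
- viewer.read_camera(name): name is "scene" or "top" or "wrist"; returns (picture, depth): 400x640x3 uint8, red, green, blue; 400x640 float32, m along the optical axis (not along the pixel's ray), 0 where there is no reading.
- viewer.camera_info(name): a dict with "intrinsics" (3x3 intrinsics, pixels), "eye" and "rotation" of the camera in the world; the wrist camera has in their place "T_tool_cam" (4x4, takes a point from camera to tool coordinates, whose origin is the TCP and whose axes are the flange's). Camera axes: x right, y up, looking along -z (the intrinsics and any distortion apply to the point x, -y, -z); pixel columns grow to the right and rows downward; lengths in m; the calibration is good to about 2 mm. A picture is of the moment at which its call begins: read the wrist's pose just before it. camera_info takes no time and is no camera call.
A pose or a line that the arm cannot do raises env.PlanningError and nothing moves.
- workorder.finish_job(): hands the job in; it is judged then, once.
Trained networks look in the newest picture that a camera, given by its name, has taken for a name from the list of things; names that differ only in an ending like _2 or _b are one class to them, and where a whole thing is asked for, a point or a joint stands for the part that bears it (a point fixed in the world has none). Each returns a list of dicts, best first, with "score" (0 to 1); they miss things now and then, are a little off and sometimes report something else, mostly with a low value. They report only what shows in the picture. A call takes as long as a camera call. They do not tell look-alikes from the thing itself.
- search_frame(camera, name): "at" ([x, y, z] in m, in world coordinates, good to about 4 mm: the middle of the surface that is visible of it).
- tip_of(camera, name): "at" ([x, y, z] in m, in world coordinates, good to about 4 mm: a listed point, or the origin of a listed thing).
The state is a dict: "t": time; "joint_positions": joint angles; "joint_velocities": joint speeds; "tau": joint torques, N m; "ee_pos": TCP position; "tcp_rot": TCP orientation; "wrist_force": force on the tool from outside, world axes, zero at the start; "moment": the same for the moment, N m; "gripper_width": finger opening in m; "grasp_force": force on a finger pad.
Only numpy, scipy, OpenCV 4.12 (cv2) and the standard library are available. Lean on these libraries where they do the work, as an engineer would, in place of code of your own. Each camera call takes 0.05 s, during which the arm holds its last target. There are 200 camera calls.

## Working session

There is one attempt and no reset: what is moved stays moved. The work goes in short steps, each a Python script; the robot and the scene stay as the last script left them, time stands still between calls to the robot, and variables do not carry over. Pictures are saved under pics/ and viewed, at most 10 in all, crops included, and the job is handed in when it is done.

```bash
ls; mkdir -p pics
python3 - <<'E'
from station import *
import cv2, numpy as np
for c in ["scene","top"]:
    p,d=viewer.read_camera(c); cv2.imwrite(f"pics/{c}1.png",p[:,:,::-1])
    i=viewer.camera_info(c); print(c,np.round(i["eye"],3),np.round(i["rotation"],3).tolist(),np.round(i["intrinsics"],1).tolist(),[k for k in i])
    for n in ["candlestick","gauge","gauge_stop","gauge_arm","chamberstick","baby_cup","tin_car","opera_glasses","tie_bar","cigar_holder"]:
        print(n,[(np.round(r["at"],3).tolist(),round(r["score"],2)) for r in tip_of(c,n)[:4]])
print(env.sense()["t"])
E
```

```text
pics
scene [1.238 0.428 0.985] [[-0.555, -0.614, 0.561], [0.832, -0.42, 0.363], [0.013, 0.669, 0.744]] [[459.3, 0.0, 316.9], [0.0, 459.3, 197.8], [0.0, 0.0, 1.0]] ['intrinsics', 'eye', 'rotation']
candlestick [([0.615, 0.207, 0.004], 0.85), ([0.504, 0.136, 0.001], 0.77), ([0.516, 0.237, 0.002], 0.58)]
gauge [([0.667, 0.082, 0.003], 0.78), ([0.506, 0.139, -0.002], 0.63)]
gauge_stop [([0.698, 0.072, -0.002], 0.58), ([0.758, 0.228, -0.002], 0.16)]
gauge_arm [([0.662, 0.083, 0.266], 0.61)]
chamberstick [([0.465, -0.155, -0.0], 0.81)]
baby_cup [([0.551, 0.371, 0.001], 0.88)]
tin_car [([0.7, 0.303, -0.002], 0.85)]
opera_glasses [([0.691, -0.098, -0.002], 0.68)]
tie_bar [([0.572, -0.07, -0.002], 0.53)]
cigar_holder [([0.758, 0.227, -0.001], 0.66)]
top [0.448 0.042 1.105] [[0.02, 0.988, -0.151], [-1.0, 0.023, 0.02], [0.023, 0.151, 0.988]] [[366.3, 0.0, 319.7], [0.0, 366.3, 196.1], [0.0, 0.0, 1.0]] ['intrinsics', 'eye', 'rotation']
candlestick [([0.504, 0.134, -0.0], 0.9), ([0.514, 0.236, 0.001], 0.8), ([0.612, 0.217, -0.001], 0.64)]
gauge [([0.662, 0.08, -0.003], 0.89)]
gauge_stop [([0.697, 0.074, -0.001], 0.79)]
gauge_arm [([0.661, 0.078, 0.266], 0.96)]
chamberstick [([0.466, -0.156, -0.001], 0.78), ([0.7, 0.076, 0.002], 0.66)]
baby_cup [([0.554, 0.376, -0.001], 0.89)]
tin_car [([0.702, 0.303, -0.007], 0.69)]
opera_glasses [([0.694, -0.098, 0.003], 0.96), ([0.661, 0.081, -0.002], 0.59)]
tie_bar [([0.573, -0.073, 0.002], 0.56)]
cigar_holder [([0.762, 0.227, -0.001], 0.41)]
1.1
```

View pics/scene1.png

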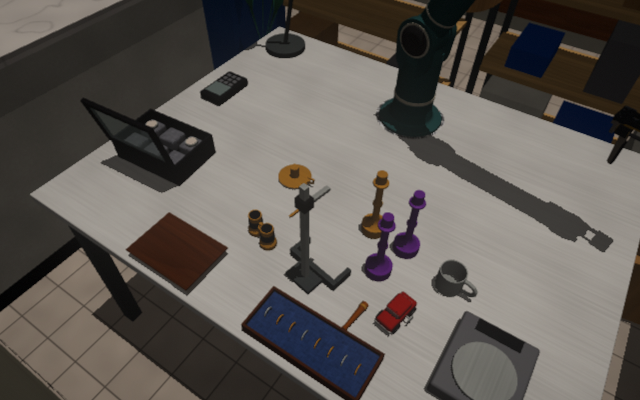

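View pics/top1.png

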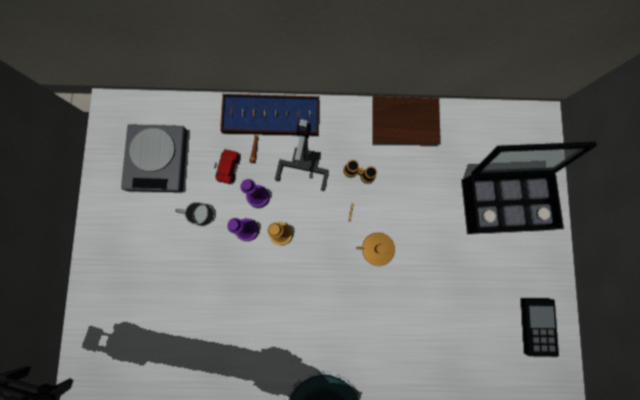

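The brass candlestick stands at top (281,233) and scene (375,225), and matches the network's hit at (0.504, 0.135). The two purple ones are at top (243,229) and (255,194). The gauge's U is at top (302,170). Next I'll get the gauge's yaw from depth and check that the push poses are reachable.

```bash
cat > h.py <<'E'
from station import *
import numpy as np, cv2
def cloud(c):
    p,d=viewer.read_camera(c); i=viewer.camera_info(c); K=np.array(i["intrinsics"])
    v,u=np.mgrid[:400,:640]
    P=np.stack([(u-K[0,2])/K[0,0]*d,-(v-K[1,2])/K[1,1]*d,-d],-1)@np.array(i["rotation"]).T+i["eye"]
    P[d<=0]=np.nan
    return p,P
def ori(yaw,lean,roll):
    """x tool = push direction tipped up by lean; z along the fingers; hand rolled to the right"""
    f=np.array([np.cos(yaw),np.sin(yaw),0]); l=np.array([-f[1],f[0],0]); u=np.array([0,0,1.])
    x=np.cos(lean)*f+np.sin(lean)*u
    z0=np.sin(lean)*f-np.cos(lean)*u
    z=np.cos(roll)*z0+np.sin(roll)*l
    return np.stack([x,np.cross(z,x),z],1)
E
python3 - <<'E'
from h import *
for c in ["top","scene"]:
    p,P=cloud(c)
    z=P[...,2]
    flat=(abs(P[...,0]-.45)<.05)&(abs(P[...,1])<.1); print(c,"table z",np.nanmedian(z[flat]))
    r=np.hypot(P[...,0]-.664,P[...,1]-.081)
    m=(z>.014)&(z<.034)&(r<.11)
    Q=P[m][:,:2].astype(np.float32); print(len(Q),cv2.minAreaRect(Q), np.round(cv2.boxPoints(cv2.minAreaRect(Q)),3).tolist())
    for nm,cx,cy in [("brass",.504,.135),("p1",.514,.236),("p2",.612,.21)]:
        rr=np.hypot(P[...,0]-cx,P[...,1]-cy)
        a=P[(z>.02)&(z<.034)&(rr<.045)]; b=P[(z>.19)&(rr<.045)]
        print(nm,len(a),np.round((a.min(0)+a.max(0))/2,3),np.round(np.ptp(a,0),3),"top",len(b),np.round(b.mean(0),3))
q0=env.sense()["joint_positions"]; print(np.round(env.sense()["tcp_rot"],2).tolist())
for s in (1,-1):
  for lean in (.4,.55,.7):
    for roll in (0,.35):
      R=ori(-.33,lean,roll)@np.diag([s,s,1])
      out=[]
      for pos in [(.40,.17,.30),(.43,.16,.01),(.63,.095,.01)]:
        q=solver.inverse_kinematics(np.array(pos),R); out.append(None if q is None else np.round(q,2).tolist())
      print(s,lean,roll,out)
E
```

```text
top table z -0.0012548064009987314
434 ((0.6799085140228271, 0.09321174770593643), (0.11891305446624756, 0.19528529047966003), 8.857955932617188) [[0.6060000061988831, 0.1809999942779541], [0.6359999775886536, -0.012000000104308128], [0.7540000081062317, 0.006000000052154064], [0.7239999771118164, 0.19900000095367432]]
brass 214 [0.5   0.134 0.028] [0.067 0.064 0.013] top 97 [0.499 0.133 0.209]
p1 248 [0.508 0.233 0.027] [0.065 0.064 0.013] top 107 [0.509 0.234 0.209]
p2 252 [0.609 0.207 0.027] [0.067 0.066 0.013] top 105 [0.608 0.206 0.208]
scene table z -0.00025014636314518723
562 ((0.6936666965484619, 0.09666522592306137), (0.1366226226091385, 0.1964293271303177), 8.542667388916016) [[0.6119999885559082, 0.18400000035762787], [0.640999972820282, -0.010999999940395355], [0.7760000228881836, 0.009999999776482582], [0.746999979019165, 0.20399999618530273]]
brass 214 [0.503 0.132 0.027] [0.069 0.062 0.014] top 132 [0.507 0.136 0.206]
p1 324 [0.512 0.235 0.027] [0.069 0.067 0.014] top 147 [0.516 0.236 0.206]
p2 355 [0.612 0.208 0.027] [0.069 0.066 0.014] top 159 [0.616 0.209 0.206]
[[-
[... 576 characters left out ...]
 2.05, 0.5, 1.94]]
1 0.7 0.35 [None, None, [0.55, 0.95, -0.89, 2.25, 2.54, 0.78, 2.21]]
-1 0.4 0 [[-1.09, -0.17, 0.31, 2.2, 0.5, 0.97, 0.2], [-0.86, 0.48, 0.22, 2.4, 1.38, 0.24, -0.79], [-0.56, 0.63, 0.3, 2.05, 0.42, 0.18, 0.49]]
-1 0.4 0.35 [[-0.5, -0.29, -0.01, 2.35, 0.08, 0.57, 0.75], None, [0.57, 0.85, -0.87, 2.1, 1.86, 0.39, -0.41]]
-1 0.55 0 [[-1.2, -0.19, 0.29, 2.28, 0.71, 0.97, -0.05], None, [-0.37, 0.63, -0.01, 2.11, 1.68, 0.36, -0.74]]
-1 0.55 0.35 [None, None, [0.71, 1.07, -1.11, 2.17, 2.19, 0.74, -0.51]]
-1 0.7 0 [[-1.3, -0.18, 0.28, 2.34, 0.9, 1.01, -0.29], None, [-0.37, 0.67, -0.08, 2.18, 2.02, 0.57, -1.11]]
-1 0.7 0.35 [None, None, [0.82, 1.46, -1.35, 2.24, 2.41, 1.15, -0.31]]
```

Run:
```python
from h import *
for c in ["top","scene"]:
    p,P=cloud(c); z=P[...,2]
    r=np.hypot(P[...,0]-.664,P[...,1]-.081); r2=np.hypot(P[...,0]-.61,P[...,1]-.208)
    m=(z>.016)&(z<.03)&(r<.1)&(r2>.045)
    Q=P[m][:,:2].astype(np.float32)
    print(c,len(Q),cv2.minAreaRect(Q), np.round(cv2.boxPoints(cv2.minAreaRect(Q)),3).tolist())
    im=np.full((250,250,3),255,np.uint8)
    a=P[(r<.12)&(z>.008)]
    for X,Y,Z in a:
        cv2.circle(im,(int(125-(Y-.081)*1000),int(125-(X-.664)*1000)),1,(0,0,200) if .016<Z<.032 else (200,0,0) if Z>.032 else (0,180,0),-1)
    cv2.imwrite(f"pics/u_{c}.png",cv2.resize(im,(400,400)))
    globals()["im_"+c]=im
cv2.imwrite("pics/u.png",cv2.resize(np.hstack([im_top,im_scene]),(800,400)))
ok=[]
for s in (1,-1):
  for lean in (.25,.3,.35,.4):
    for roll in (.1,.15,.2,.25,.3):
      R=ori(-.33,lean,roll)@np.diag([s,s,1])
      o=[solver.inverse_kinematics(np.array(pos),R) for pos in [(.39,.17,.28),(.43,.155,.01),(.46,.145,.01),(.54,.125,.01),(.62,.095,.01)]]
      print(s,lean,roll,[0 if q is None else 1 for q in o], None if o[1] is None else np.round(o[1],2).tolist())
```

```text
top 397 ((0.6853345632553101, 0.07565240561962128), (0.15400618314743042, 0.07849155366420746), 79.18177795410156) [[0.6320000290870667, 0.007000000216066837], [0.7089999914169312, -0.007000000216066837], [0.7379999756813049, 0.14399999380111694], [0.6610000133514404, 0.1589999943971634]]
scene 478 ((0.7053865194320679, 0.07293848693370819), (0.15527549386024475, 0.11102912575006485), 79.74390411376953) [[0.6370000243186951, 0.006000000052154064], [0.7459999918937683, -0.013000000268220901], [0.7739999890327454, 0.13899999856948853], [0.6650000214576721, 0.1589999943971634]]
1 0.25 0.1 [1, 1, 1, 1, 1] [-0.41, 0.45, -0.1, 2.37, 1.11, 0.18, 2.82]
1 0.25 0.15 [1, 1, 1, 1, 1] [-0.07, 0.49, -0.45, 2.38, 1.47, 0.27, 2.53]
1 0.25 0.2 [1, 1, 1, 1, 1] [0.1, 0.53, -0.61, 2.39, 1.66, 0.3, 2.4]
1 0.25 0.25 [1, 1, 1, 1, 1] [-0.01, 0.49, -0.44, 2.42, 2.02, 0.18, 2.05]
1 0.25 0.3 [1, 1, 1, 1, 1] [0.09, 0.51, -0.51, 2.43, 2.29, 0.19, 1.83]
1 0.3 0.1 [1, 1, 1, 1, 1] [-0.54, 0.45, 0.0, 2.4, 1.45, 0.16, 2.43]
1 0.3 0.15 [1, 1, 1, 1, 1] [-0.43, 0.44, -0.08, 2.42, 1.83, 0.16, 2.1]
1 0.3 0.2 [1, 1, 1, 1, 
[... 704 characters left out ...]
39, 1.65, 0.33, -0.72]
-1 0.25 0.25 [1, 0, 1, 1, 1] None
-1 0.25 0.3 [1, 0, 1, 1, 1] None
-1 0.3 0.1 [1, 1, 1, 1, 1] [-0.53, 0.45, -0.01, 2.4, 1.45, 0.16, -0.71]
-1 0.3 0.15 [1, 1, 1, 1, 1] [0.09, 0.55, -0.67, 2.39, 1.67, 0.43, -0.79]
-1 0.3 0.2 [1, 0, 1, 1, 1] None
-1 0.3 0.25 [1, 0, 1, 1, 1] None
-1 0.3 0.3 [1, 0, 1, 1, 1] None
-1 0.35 0.1 [1, 1, 1, 1, 1] [0.02, 0.56, -0.67, 2.39, 1.66, 0.53, -0.84]
-1 0.35 0.15 [1, 0, 1, 1, 1] None
-1 0.35 0.2 [1, 0, 1, 1, 1] None
-1 0.35 0.25 [1, 0, 1, 1, 1] None
-1 0.35 0.3 [1, 0, 0, 1, 1] None
-1 0.4 0.1 [1, 0, 1, 1, 1] None
-1 0.4 0.15 [1, 0, 1, 1, 1] None
-1 0.4 0.2 [1, 0, 0, 1, 1] None
-1 0.4 0.25 [1, 0, 0, 1, 1] None
-1 0.4 0.3 [1, 0, 0, 1, 1] None
```

View pics/u.png

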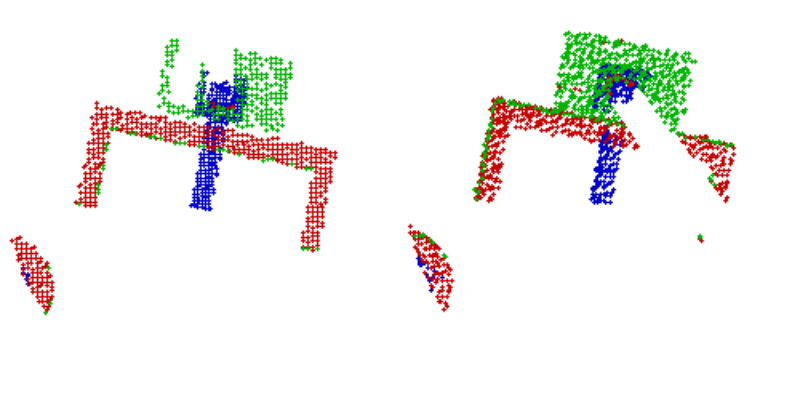

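Gauge yaw is about -10.6° and its origin about (0.6645, 0.080), so a single straight push at yaw -0.323 will do. I'm going to the approach pose, with the hand leaned back and rolled right, clear of the purple candlesticks.

```bash
cat >> h.py <<'E'
C=np.array([.503,.134]); G=np.array([.6645,.080]); GY=-.185
YAW=np.arctan2(*(G-C)[::-1]); D=np.array([np.cos(YAW),np.sin(YAW)]); RT=np.array([D[1],-D[0]])
R0=ori(YAW,.3,.15)@np.diag([-1,-1,1])
def at(s,z,off=.006):   # TCP so that the finger front is at distance s along the push from C
    return np.r_[C+D*(s-.0095)+RT*off,z]
E
python3 - <<'E'
from h import *
effector.grasp(5)
p=env.sense()["ee_pos"]
try: env.movel([p[0],p[1],.33],rate=.25)
except env.PlanningError as e: print("up",e)
env.reach(at(-.054,.30),R0)
for z in (.12,.010):
    try: env.movel(at(-.054,z),rate=.15)
    except env.PlanningError as e: print(z,e)
s=env.sense(); print(s["t"],np.round(s["ee_pos"],3),at(-.054,.01),np.round(s["joint_positions"],2),s["wrist_force"],s["gripper_width"])
p,P=cloud("scene"); cv2.imwrite("pics/s2.png",cv2.resize(p[100:320,200:520,::-1],(800,550)))
print([(np.round(r["at"],3),round(r["score"],2)) for r in tip_of("scene","candlestick")])
E
```

```text
0.01 the arm cannot follow that straight line within its joint ranges
6.6 [0.441 0.149 0.121] [0.44087463 0.14844605 0.01      ] [-0.9   0.17  0.48  2.39  0.07  0.28  0.76] [-0.69795953 -1.29848882  0.38810979] 0.00045807962822356834
[(array([0.514, 0.238, 0.001]), 0.95), (array([0.616, 0.211, 0.002]), 0.76), (array([ 0.504,  0.141, -0.002]), 0.59)]
```

View pics/s2.png

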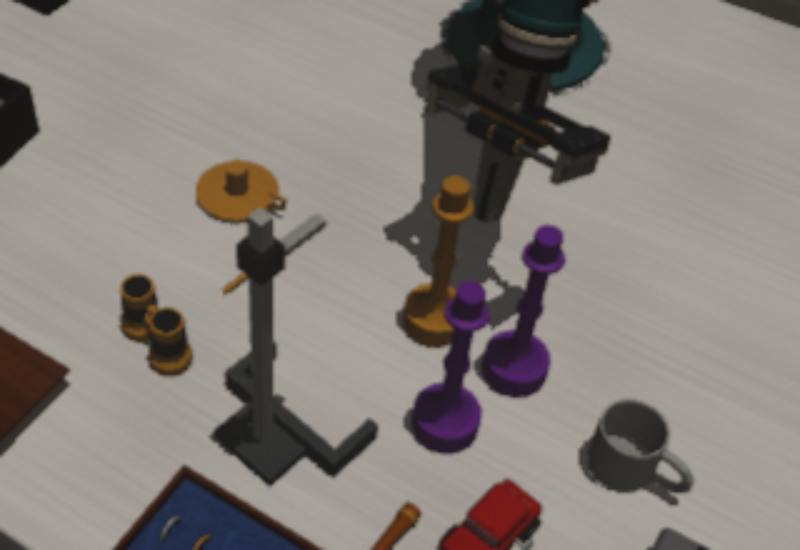

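The hand is behind the brass candlestick (crop 435,310) with the fingers shut, and the wide body lies across the push direction, clear of the purple one at (515,350). The straight descent hit a joint range, so I'll try nearby tilts and gaps.

Run:
```python
from h import *
done=False
for sg in (-.046,-.05,-.042):
  for lean,roll in [(.3,.15),(.3,.2),(.27,.15),(.3,.1),(.25,.15),(.25,.1),(.22,.12)]:
    R=ori(YAW,lean,roll)@np.diag([-1,-1,1])
    try: env.movel(at(sg,.010),frame=R,rate=.12); done=True; print("line",sg,lean,roll); break
    except env.PlanningError: pass
  if done: break
if not done:
  for lean,roll in [(.3,.15),(.25,.15),(.25,.1)]:
    q=solver.inverse_kinematics(at(-.046,.01),ori(YAW,lean,roll)@np.diag([-1,-1,1])); print(lean,roll,None if q is None else np.round(q,2))
s=env.sense(); print(s["t"],np.round(s["ee_pos"],3),np.round(s["joint_positions"],2),np.round(s["wrist_force"],1))
```

```text
line -0.046 0.22 0.12
9.125 [0.449 0.146 0.01 ] [-0.77  0.48  0.4   2.36 -0.93  0.15  1.74] [0.9 0.8 0.1]
```

Run:
```python
from h import *
def go(s,opts,rate):
    for lean,roll in opts:
        try: env.movel(at(s,.010),frame=ori(YAW,lean,roll)@np.diag([-1,-1,1]),rate=rate); print("s",s,lean,roll,np.round(env.sense()["wrist_force"],1)); return
        except env.PlanningError: pass
    print("fail",s)
O=[(.3,.18),(.27,.15),(.25,.15),(.22,.15),(.22,.12)]
go(-.034,O,.03)
go(-.010,O,.04)
go(.02,[(.35,.2)]+O,.04)
s=env.sense(); print(s["t"],np.round(s["ee_pos"],3),np.round(s["joint_positions"],2))
for c in ("scene","top"):
    p,P=cloud(c); z=P[...,2]
    if c=="scene": cv2.imwrite("pics/s3.png",cv2.resize(p[100:320,200:520,::-1],(800,550)))
    e=C+D*.054
    rgb=p.astype(int); m=(rgb[...,0]-rgb[...,2]>40)&(np.hypot(P[...,0]-e[0],P[...,1]-e[1])<.07)&(z>.15)
    f=m*0+((rgb[...,0]-rgb[...,2]>40)&(np.hypot(P[...,0]-e[0],P[...,1]-e[1])<.07)&(z>.01)&(z<.034))>0
    print(c,"top",m.sum(),np.round(P[m].mean(0),3),"foot",f.sum(),np.round((P[f].min(0)+P[f].max(0))/2,3),np.round(np.ptp(P[f],0),3),"expect",e)
    print([(np.round(r["at"],3),round(r["score"],2)) for r in tip_of(c,"candlestick")])
```

```text
s -0.034 0.22 0.15 [-0.5  0.4  0.3]
s -0.01 0.25 0.15 [ 0.  -0.  -0.3]
s 0.02 0.27 0.15 [ 0.  -0.1  0.8]
11.325 [0.511 0.125 0.01 ] [-0.66  0.53  0.39  2.28 -1.19  0.16  2.08]
scene top 165 [0.558 0.125 0.197] foot 226 [0.553 0.126 0.026] [0.074 0.062 0.016] expect [0.55421302 0.11687614]
[(array([0.614, 0.213, 0.002]), 0.86), (array([0.516, 0.24 , 0.001]), 0.77)]
top top 189 [0.551 0.121 0.196] foot 172 [0.552 0.123 0.024] [0.066 0.062 0.02 ] expect [0.55421302 0.11687614]
[(array([ 0.552,  0.123, -0.   ]), 0.9), (array([ 0.515,  0.237, -0.   ]), 0.8), (array([0.614, 0.213, 0.003]), 0.55)]
```

View pics/s3.png

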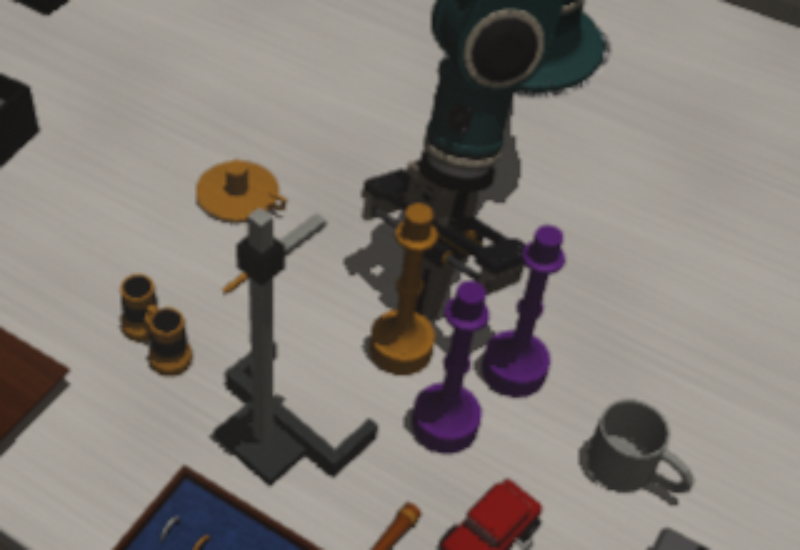

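The candlestick moved upright to about (0.552, 0.124), at crop (402,340). It drifted about 6 mm left of the push line, so I'll back off, recentre and re-aim with more roll.

```bash
cat >> h.py <<'E'
def aim(c,yaw,off=0.):
    d=np.array([np.cos(yaw),np.sin(yaw)]); r=np.array([d[1],-d[0]])
    return lambda s,z=.010: np.r_[np.array(c)+d*(s-.0095)+r*off,z]
def go(f,s,yaw,opts,rate,z=.010):
    for lean,roll in opts:
        try: env.movel(f(s,z),frame=ori(yaw,lean,roll)@np.diag([-1,-1,1]),rate=rate); print("s",s,lean,roll,np.round(env.sense()["wrist_force"],1)); return
        except env.PlanningError: pass
    print("fail",s)
def find(e):
    for c in ("scene","top"):
        p,P=cloud(c); z=P[...,2]; rgb=p.astype(int)
        k=(rgb[...,0]-rgb[...,2]>40)&(np.hypot(P[...,0]-e[0],P[...,1]-e[1])<.06)
        m=k&(z>.15); f=k&(z>.01)&(z<.034)
        print(c,"top",m.sum(),np.round(P[m].mean(0),3),"foot",f.sum(),np.round((P[f].min(0)+P[f].max(0))/2,3),np.round(np.ptp(P[f],0),3))
        print([(np.round(r["at"],3).tolist(),round(r["score"],2)) for r in tip_of(c,"candlestick")])
        if c=="scene": S=p
    return S
O2=[(.35,.25),(.3,.25),(.3,.22),(.27,.2),(.25,.2),(.25,.15),(.22,.15)]
E
python3 - <<'E'
from h import *
f0=lambda s,z=.01: at(s,z)
go(f0,.008,YAW,[(.27,.15),(.25,.15),(.22,.15)],.05)
y=-.39; f=aim([.5525,.1235],y,0)
go(f,-.042,y,O2,.04)
go(f,-.034,y,O2,.03)
go(f,-.010,y,O2,.04)
go(f,.012,y,O2,.04)
s=env.sense(); print(s["t"],np.round(s["ee_pos"],3),np.round(s["joint_positions"],2))
S=find([.595,.105]); cv2.imwrite("pics/s4.png",cv2.resize(S[100:320,200:520,::-1],(800,550)))
E
```

```text
s 0.008 0.27 0.15 [-0.  -0.1  0.4]
s -0.042 0.25 0.15 [ 0.2 -0.4 -0.9]
s -0.034 0.25 0.2 [-0.2  0.5 -0.3]
s -0.01 0.27 0.2 [ 0.3  0.2 -0.1]
s 0.012 0.27 0.2 [0.1 0.4 0.3]
14.3167 [0.555 0.122 0.01 ] [-0.6   0.56  0.39  2.2  -1.24  0.2   2.1 ]
scene top 177 [0.6   0.11  0.197] foot 239 [0.594 0.108 0.026] [0.076 0.065 0.016]
[([0.616, 0.212, 0.002], 0.84), ([0.599, 0.111, -0.0], 0.56), ([0.661, 0.083, 0.266], 0.25)]
top top 191 [0.591 0.106 0.197] foot 173 [0.592 0.106 0.028] [0.063 0.063 0.012]
[([0.613, 0.214, -0.002], 0.97), ([0.516, 0.236, 0.001], 0.93), ([0.596, 0.109, -0.002], 0.76)]
```

View pics/s4.png

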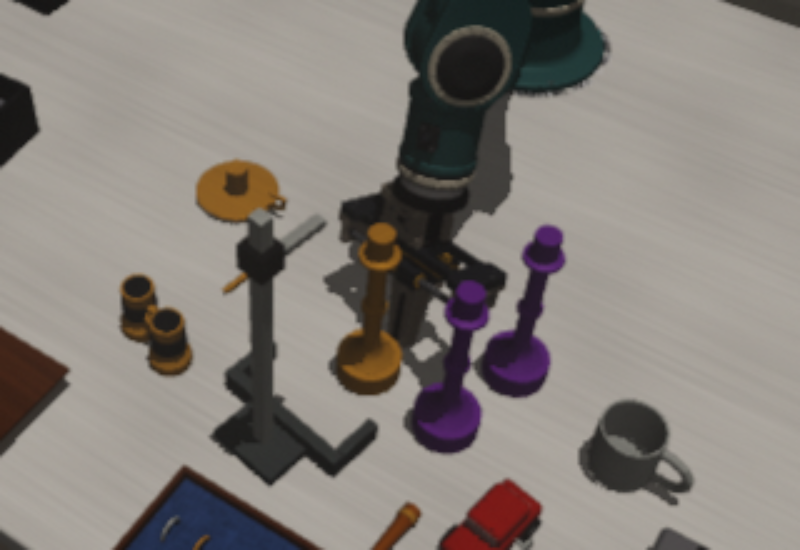

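It is upright on line at (0.5945, 0.1075), crop (368,365), which is about 75 mm short of the gauge. I'm continuing to just before the stop.

Run:
```python
from h import *
y=-.39; f=aim([.5525,.1235],y,0)
go(f,.045,y,O2,.04)
go(f,.074,y,O2,.04)
s=env.sense(); print(s["t"],np.round(s["ee_pos"],3),np.round(s["joint_positions"],2))
S=find([.652,.084]); cv2.imwrite("pics/s5.png",cv2.resize(S[100:320,200:520,::-1],(800,550)))
```

```text
s 0.045 0.3 0.22 [0.1 0.4 0.5]
s 0.074 0.3 0.25 [-0.6  0.4 -0.2]
16.3667 [0.612 0.099 0.01 ] [-0.39  0.6   0.25  2.11 -1.27  0.19  2.23]
scene top 186 [0.658 0.089 0.197] foot 258 [0.655 0.088 0.025] [0.07  0.066 0.018]
[([0.514, 0.238, -0.001], 0.98), ([0.613, 0.209, 0.002], 0.73), ([0.655, 0.086, 0.002], 0.61), ([0.464, -0.154, 0.001], 0.48)]
top top 183 [0.648 0.085 0.197] foot 195 [0.664 0.086 0.025] [0.092 0.066 0.018]
[([0.611, 0.215, 0.002], 0.95), ([0.514, 0.238, -0.002], 0.76), ([0.654, 0.087, -0.002], 0.69)]
```

View pics/s5.png

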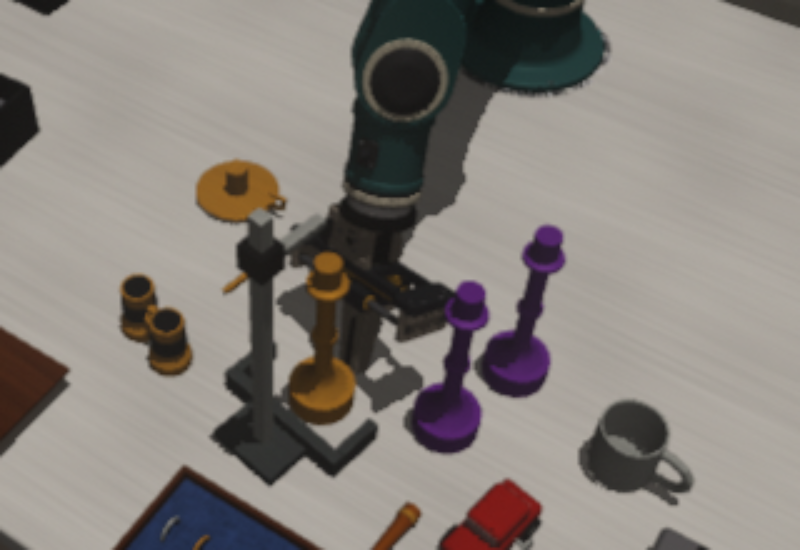

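It is upright inside the mouth at crop (322,390), which is gauge x about -12 mm and y about +4 mm. I'll finish in small steps while watching the wrist force.

Run:
```python
from h import *
y=-.39; f=aim([.5525,.1235],y,0)
d=np.array([np.cos(y),np.sin(y),0])
b=np.mean([env.sense()["wrist_force"] for _ in range(3)],0)
s=.074
for st in [.002]*3+[.001]*8:
    s+=st; env.movel(f(s),rate=.02); env.pause(.1)
    F=np.array(env.sense()["wrist_force"]); print(round(s,4),round(float(-(F-b)@d),1),end="; ")
    if -(F-b)@d>3.5: break
print(env.sense()["t"]); S=find([.661,.081])
```

```text
0.076 0.8; 0.078 1.1; 0.08 0.7; 0.081 1.3; 0.082 1.4; 0.083 0.8; 0.084 0.2; 0.085 0.8; 0.086 1.6; 0.087 1.1; 0.088 1.1; 20.4167
scene top 161 [0.669 0.087 0.197] foot 258 [0.663 0.082 0.025] [0.075 0.066 0.018]
[([0.67, 0.085, 0.0], 0.85), ([0.614, 0.211, 0.003], 0.77), ([0.514, 0.242, 0.002], 0.62)]
top top 172 [0.659 0.081 0.199] foot 180 [0.672 0.082 0.024] [0.081 0.064 0.019]
[([0.703, 0.304, -0.004], 0.73), ([0.663, 0.081, -0.002], 0.64), ([0.516, 0.236, 0.0], 0.61), ([0.612, 0.216, -0.0], 0.61)]
```

Run:
```python
from h import *
y=-.39; f=aim([.5525,.1235],y,0)
d=np.array([np.cos(y),np.sin(y),0]); s=.088
for k in range(7):
    s+=.0007; env.movel(f(s),rate=.02); env.pause(.1)
    F=np.mean([env.sense()["wrist_force"] for _ in range(2)],0); print(round(s,4),round(float(-F@d),1),np.round((env.sense()["ee_pos"]-f(s))@d*1000,1),end="; ")
    if -F@d>5: break
print(env.sense()["t"]); S=find([.665,.08]); cv2.imwrite("pics/s6.png",cv2.resize(S[180:320,260:420,::-1],(640,560)))
```

```text
0.0887 2.3 -0.2; 0.0894 4.7 -0.6; 0.0901 7.8 -1.2; 21.6667
scene top 167 [0.669 0.087 0.196] foot 261 [0.664 0.082 0.025] [0.073 0.065 0.019]
[([0.514, 0.24, 0.003], 0.88), ([0.67, 0.084, -0.001], 0.84), ([0.613, 0.212, 0.004], 0.69)]
top top 170 [0.659 0.081 0.198] foot 180 [0.673 0.082 0.027] [0.08  0.063 0.014]
[([0.612, 0.214, -0.001], 0.94), ([0.668, 0.08, -0.001], 0.87), ([0.519, 0.237, -0.002], 0.83)]
```

View pics/s6.png

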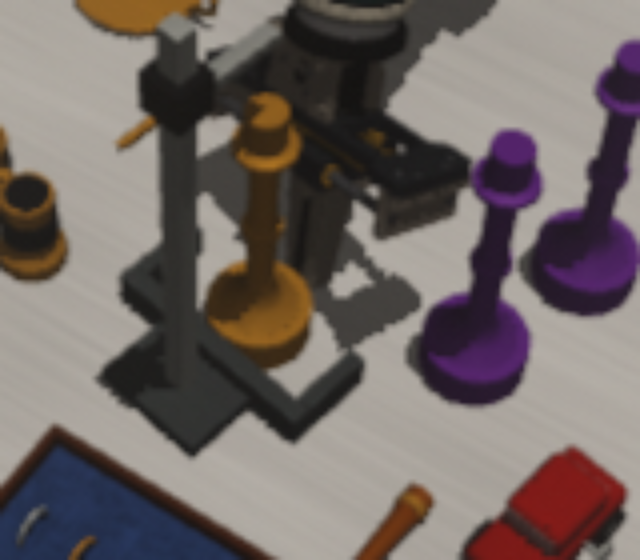

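The foot (crop 258,320) is upright against the stop, between the cheeks, and the force has risen to 8 N. I'm retreating straight back, then up.

Run:
```python
from h import *
y=-.39; f=aim([.5525,.1235],y,0)
env.movel(f(.035),rate=.06)
for s,z in [(.025,.09),(.0,.2),(-.02,.3)]:
    try: env.movel(f(s,z),rate=.12)
    except env.PlanningError as e: print(s,z,e)
s=env.sense(); print(s["t"],np.round(s["ee_pos"],3),np.round(s["wrist_force"],1))
S=find([.665,.08])
for n in ["tin_car","opera_glasses","chamberstick","tie_bar"]: print(n,[np.round(r["at"],3).tolist() for r in tip_of("scene",n)[:1]])
```

```text
Traceback (most recent call last):
station.PlanningError: the arm cannot follow that straight line within its joint ranges
```

Run:
```python
from h import *
y=-.39; f=aim([.5525,.1235],y,0)
go(f,.078,y,[(.3,.25)]+O2,.03)
go(f,.045,y,[(.3,.22)]+O2,.06)
for s,z in [(.04,.09),(.02,.2),(.0,.3)]: go(f,s,y,[(.3,.22)]+O2+[(.2,.1),(.1,.1)],.12,z)
s=env.sense(); print(s["t"],np.round(s["ee_pos"],3),np.round(s["wrist_force"],1))
S=find([.665,.08]); cv2.imwrite("pics/s7.png",cv2.resize(S[100:320,200:520,::-1],(800,550)))
for n in ["tin_car","opera_glasses","chamberstick","tie_bar"]: print(n,[np.round(r["at"],3).tolist() for r in tip_of("scene",n)[:1]])
```

```text
s 0.078 0.3 0.25 [0.4 0.1 0.3]
s 0.045 0.3 0.22 [ 0.  -0.6  0.3]
s 0.04 0.3 0.22 [-0.1 -0.7 -0.5]
s 0.02 0.3 0.22 [-0.6 -0.2 -0. ]
s 0.0 0.3 0.22 [-0.3  0.2  0.6]
26.4583 [0.544 0.127 0.3  ] [-0.3  0.2  0.6]
scene top 158 [0.669 0.087 0.197] foot 261 [0.667 0.082 0.025] [0.067 0.066 0.018]
[([0.614, 0.211, 0.002], 0.94), ([0.667, 0.085, 0.001], 0.89), ([0.513, 0.238, 0.0], 0.68)]
top top 170 [0.659 0.081 0.199] foot 196 [0.671 0.082 0.027] [0.082 0.064 0.013]
[([0.667, 0.081, 0.001], 0.86), ([0.611, 0.213, 0.001], 0.69), ([0.515, 0.239, 0.001], 0.66)]
tin_car [[0.697, 0.304, -0.0]]
opera_glasses [[0.692, -0.098, -0.0]]
chamberstick [[0.465, -0.154, 0.004]]
tie_bar [[0.571, -0.072, -0.002]]
```

View pics/s7.png

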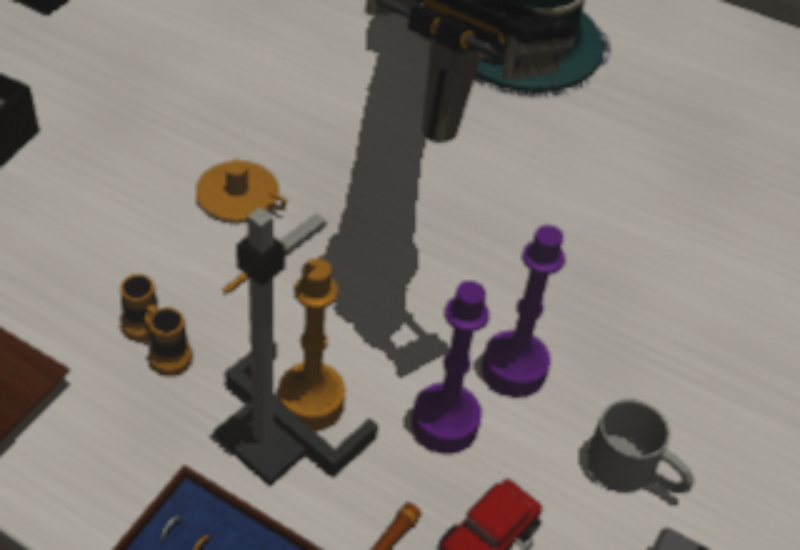

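The candlestick stands upright against the stop at crop (312,395). The hand is clear and the other pieces have not moved, so I'm handing in.

```bash
python3 -c "
from station import *
print(workorder.finish_job())"
```

```text
the job is handed in; nothing more can be done
None
```

The brass candlestick was slid upright into the gauge, foot against the back stop and about 2 mm off the middle between the cheeks by camera; the other pieces look unmoved, the hand is clear, and I handed the job in after about 26 s of the 48 s limit (no verdict was returned).

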